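Feed one spacer and nudge it into its bay

ROBOT

A 6-joint arm with a two-finger parallel gripper is mounted at the origin on the work surface. World frame = base frame: x ahead of the robot, y to its left, z up, the work surface at z = 0. Lengths are in mm, angles in rad, forces in N, time in s.
With the tool pointing down it reaches from about 350 to 975 mm from the base axis. Payload 7.1 kg.
Tool frame: the origin (TCP) lies midway between the tips of the shut fingers; the grasp point (between the pads) lies 19 mm behind it; z points along the fingers, y is the line along which they close (so a half turn about z gives the same grasp; the last joint's range is limited). The gripper opens to 88 mm and grips with 3 to 60 N. Pads are 20 mm wide; open, the fingers measure 115 mm over their backs; the gripper's body (75 mm by 178 mm) begins 61 mm behind the grasp point.
Start: joints at [1.184, 0.423, 1.63, -0, 1.089, -0.019], TCP at [224.695, 583.195, 222.675] pointing down, gripper open.
Joint ranges: [-3, 3], [-0.9, 2.11], [0.09, 2.58], [-1.31, 4.45], [0.11, 2.69], [-2.54, 2.54]. Speed limits (rad/s): [2.39, 2.39, 3.01, 3.14, 3.14, 3.14].

INTERFACE

Orientations are given as a unit quaternion [w, x, y, z].
In Python, from plant import r gives the robot as it stands.
- The arm moves only by the tool arm_command, never from a script. Its argument "plan" is a list of rows, each an object of numbers: "tx", "ty", "tz": the shift along the tool's x, y, z scaled (see below); "rx", "ry", "rz": the turn, a rotation vector about the tool's x, y, z scaled (see below); "jaw": the opening, from 0 (shut) to 1 (fully open). In form: [{"tx": .., "ty": .., "tz": .., "rx": .., "ry": .., "rz": .., "jaw": ..}, ...]. A call has 1 to 8 rows; each row shifts and turns the commanded pose from where the row before left it, along the tool's axes as they then stand; what a row does not reach is not made up. The controller multiplies each number of a shift by 3 cm and each number of a turn by 6 degrees. A row lasts 1/10 s, in which the tool goes at most 50 mm and 8.59 degrees, less where a joint would pass 70% of its speed; a pose out of reach is approached as far as the arm can. A call with a number of a shift or a turn outside -1 to 1 is refused whole. A call with a gripper value outside its range is refused whole. The fingers move at their own pace and stop on an object; "newtons" is the grip in N (left out, the last holds). Time passes only in rows, so rows that do not move let the fingers close. It gives the time, the measured TCP pose, the force, the opening and the grip force at its end, in the units of the state.
- r.sense(): the state, without advancing time (a new reading comes with each control period).
- r.capture(name): name is "scene" or "top"; returns (picture, depth): 384x512x3 uint8, red, green, blue; 384x512 float32, mm along the optical axis (not along the pixel's ray), 0 where there is no reading.
- r.camera_info(name): a dict with "K" (3x3 intrinsics, pixels), "k1" (the pictures are not rectified: a ray, as slopes to the right and down, at radius r is drawn at 1 + k1 r^2 times it, then the intrinsics apply), "xyz" and "attitude" of the camera in the world. Camera axes: x right, y up, looking along -z (the intrinsics and any distortion apply to the point x, -y, -z); pixel columns grow to the right and rows downward; lengths in mm; the calibration is good to about 2 mm. A picture is of the moment at which its call begins. camera_info takes no time and is no camera call.
- r.close_job(): hands the job in; it is judged then, once.
The state is a dict: "time": time; "qpos": joint angles; "joint_vel": joint speeds; "effort": joint torques, N m; "tcp_pos": TCP position; "ee_rot": TCP orientation; "contact_force": force on the tool from outside, world axes, zero at the start; "torque": the same for the moment, N m; "grip_width": finger opening in mm; "grasp_force": force on a finger pad.
Only numpy, scipy, OpenCV 4.12 (cv2) and the standard library are available. Lean on these libraries where they do the work, as an engineer would, in place of code of your own. Each camera call takes 0.05 s, during which the arm holds its last target. There are 200 camera calls.

TASK

On the print-lab bench, press the spacer feeder's round plunger all the way down once and let it spring back up, so that one black spacer disc comes out on the metal deck. Then, with the fingertips, nudge that disc sideways along the deck until it lies flat and wholly between the two straight steel rails (the bay with rails, not the one with four corner posts). Do not lift the disc, feed only one, and leave everything else where it is.

Things in the scene. Friction and masses are not known exactly. Their poses are not given: they have to be found in the camera images.
- feeder: Spacer feeder, fixed. Origin: on the bench under the magazine; x points from outlet to plunger, y along the plate. Aluminium deck plate, top at z = 6 mm, x -90 to +115, y -180 to +180 mm. Magazine: square open tube on the origin, 44 mm square, top at z = 56 mm, outlet slot in its -x face. Behind it a housing x 22 to 105 mm, 56 mm wide, top at z = 46 mm.
- outlet (a point): Point on the deck where the centre of the fed disc comes to rest: feeder x = -42 mm, y = 0, z = 6 mm (a fast press throws it a few mm further to -x). A full press drives a blade that pushes the lowest disc here. A steel lip 6 mm high, 80 mm long, at feeder x = -64 to -70 mm, keeps the disc on the lane.
- plunger (a joint): Plunger travel in m: 0 up at rest, 0.020 fully down (hard stop). The spring needs 2 N to start and 5 N at the bottom, and brings the plunger back up when released. Another press feeds another disc.
- plunger_top (a point): Centre of the flat top face of the plunger's round black head (36 mm diameter, 12 mm thick), at feeder x = +70 mm, y = 0, z = 80 mm when up, 60 mm when down. Moves with it.
- spacer1: Lowest black spacer disc in the magazine, the one that is fed: 32 mm diameter, 14 mm thick, 16 g, lying flat. Origin: centre of its underside (deck height, z = 6 mm).
- spacer2: Second disc in the magazine, same kind. Origin: centre of its underside. Drops down when the first has been fed; stays in the magazine.
- spacer3: Third disc in the magazine, same kind. Origin: centre of its underside. Stays in the magazine.
- rail_bay: The goal bay, fixed on the deck 90 to 120 mm left or right of the outlet along feeder y, within 2 mm of the outlet in x. Two steel rails, 7 mm high, run along its y (parallel to feeder y), 44 mm apart inside, straight for 70 mm (y -35 to +35 mm), then flared outward 11 mm at each end; both ends open, no stop. Origin: middle between the rails, on the deck.
- post_bay: The other bay, not the goal, fixed on the deck on the other side: four steel posts, 8 mm diameter, 12 mm high, at the corners of a 54 mm square. Origin: its middle, on the deck surface.
- screw_jar: Small clear jar with white lid, 36 mm diameter, 50 mm tall, on the deck's back corner, left. Leave alone. Origin: underside.
- nozzle_block: Small brass stepped block, 30 mm diameter, 34 mm tall, on the deck's back corner, right. Leave alone. Origin: underside.
- caliper: Caliper lying on the bench in front of the deck (robot side), about 190 mm long along its y, 12 mm high. Leave alone. Origin: underside of the bar's middle.
- scraper: Print scraper, 200 mm long, lying on the bench to the left. Leave alone. Origin: underside.
- glue_stick: White glue stick, 32 mm diameter, 95 mm tall, standing on the bench beside the left end of the deck. Leave alone. Origin: underside.
- driver: Screwdriver, 170 mm long, lying on the bench behind the feeder. Leave alone. Origin: underside.
- headband: Printed red visor headband, 160 mm wide, 16 mm high, lying on a red build plate to the right. Leave alone. Origin: underside of the arc's centre.

How it is judged:
By the outcome, as a careful person would: the job done as asked, in the order asked, and still so for the second after the job is handed in, with the robot touching nothing.
It also fails if it takes over 48 s, if anything falls off the work surface, if the arm or the gripper's body presses on something with over 40 N, if the wrist force passes 120 N, or if a joint passes its speed limit or range.

## Working session

There is one attempt and no reset: what is moved stays moved. The work goes in short steps, Python scripts to look and compute and a tool call to move; the robot and the scene stay as the last step left them, time stands still between calls to the robot, and variables do not carry over. Pictures are saved under pics/ and viewed, at most 10 in all, crops included, and the job is handed in when it is done.

Besides the shell and the picture viewer there is one more tool, called after "Request:" as name(argument=value, ...) on one line, values as JSON. arm_command: Moves the arm, as the interface text tells. Shifts and turns lie within -1 to 1; 1 stands for 3 cm of shift or 6 degrees of turn. Its arguments: {"type":"object","properties":{"plan":{"type":"array"},"newtons":{"type":"number"}},"required":["plan"]}

```bash
mkdir -p pics; ls; cat > h.py <<'E'
import numpy as np, cv2
from scipy.spatial.transform import Rotation as R
from plant import r
def cap(n,f):
    im,d=r.capture(n); cv2.imwrite('pics/'+f+'.png',cv2.cvtColor(im,cv2.COLOR_RGB2BGR)); np.save('pics/'+f+'.npy',d); return im,d
def rot(q): return R.from_quat([q[1],q[2],q[3],q[0]]).as_matrix()
def rays(n,uv):
    c=r.camera_info(n);K=np.array(c['K']);k=c['k1']
    p=cv2.undistortPoints(np.array(uv,float).reshape(-1,1,2),K,np.array([k,0,0,0.]))[:,0]
    A=np.array(c['attitude']); M=rot(A) if A.size==4 else A
    return np.array(c['xyz']),np.c_[p[:,0],-p[:,1],-np.ones(len(p))]@M.T
def plane(n,uv,z):
    o,d=rays(n,uv); return o+d*((z-o[2])/d[:,2])[:,None]
def dep(n,uv,dm):
    o,d=rays(n,uv); return o+d*np.array([dm[int(round(v)),int(round(u))] for u,v in uv])[:,None]
E
python3 - <<'E'
from h import *
for n in('top','scene'): cap(n,n+'0'); print(r.camera_info(n))
print(r.sense())
E
```

```text
pics
{'K': array([[496.99215642,   0.        , 259.15335048],
       [  0.        , 496.99215642, 191.10738255],
       [  0.        ,   0.        ,   1.        ]]), 'k1': -0.01668813209819532, 'xyz': array([ 385.89797282,  -27.67665401, 1782.82942193]), 'attitude': array([ 0.70992103,  0.03989785, -0.05531797, -0.70097091])}
{'K': array([[459.7446573 ,   0.        , 255.41977013],
       [  0.        , 459.7446573 , 185.75397622],
       [  0.        ,   0.        ,   1.        ]]), 'k1': 0.019588726851908177, 'xyz': array([1609.72789435,  117.96553808, 1073.32431474]), 'attitude': array([0.60133418, 0.24785507, 0.28635258, 0.7035391 ])}
{'time': 0.1, 'qpos': array([ 1.18399318e+00,  4.23786410e-01,  1.63059924e+00, -1.65380032e-05,
        1.08862264e+00, -1.89612414e-02]), 'joint_vel': array([ 0.00187674, -0.00261056, -0.00266409, -0.00046609, -0.00108952,
       -0.00109875]), 'effort': array([-1.86876114e-04, -5.45611525e+01, -2.74324322e+01,  6.46048458e-02,
        1.87821809e-02, -3.03946479e-05]), 'tcp_pos': array([224.51793267, 582.73769054, 221.97134324]), 'ee_rot': array([-1.35447648e-04,  1.82881971e-01,  9.83134621e-01, -6.94778299e-04]), 'contact_force': array([0.3678351 , 0.45528241, 0.74808722]), 'torque': array([-0.00131614, -0.02160702, -0.00340281]), 'grasp_force': 0.0, 'grip_width': 87.70162451066625}
```

View pics/top0.png

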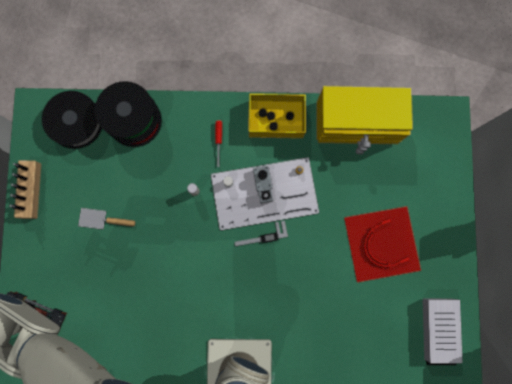

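View pics/scene0.png

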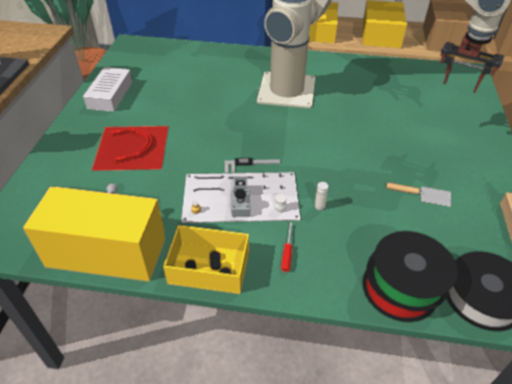

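The top view shows the deck at about (212–318, 160–228), the plunger head at about (263,175) and the magazine at about (265,195). The rails appear to be on the right at about (295,200), with the posts on the left. I'll zoom in to check.

```bash
python3 - <<'E'
from h import *
a=cv2.imread('pics/top0.png'); cv2.imwrite('pics/topc.png',cv2.resize(a[152:236,204:326],None,fx=6.5,fy=6.5,interpolation=cv2.INTER_CUBIC))
hsv=cv2.cvtColor(a,cv2.COLOR_BGR2HSV); m=((hsv[...,1]<60)&(hsv[...,2]>120)).astype('uint8')*255
m[:150]=0;m[240:]=0;m[:,:205]=0;m[:,330:]=0
c=max(cv2.findContours(m,0,2)[0],key=cv2.contourArea); q=cv2.minAreaRect(c); b=cv2.boxPoints(q)
w=plane('top',b,6); print(b,w.round(1),np.linalg.norm(np.diff(w,axis=0),axis=1))
dm=np.load('pics/top0.npy')
for uv in[(263,175),(265,195),(240,220)]: print(uv,dep('top',[uv],dm).round(1))
E
```

```text
[[209.94897 173.2002 ]
 [309.24243 156.29916]
 [318.84735 212.72812]
 [219.5539  229.62915]] [[ 689.9  113.7    6. ]
 [ 758.  -246.7    6. ]
 [ 551.6 -280.9    6. ]
 [ 486.5   74.5    6. ]] [366.74924397 209.15743142 361.30535785]
(263, 175) [[672.9 -76.2  85. ]]
(265, 195) [[607.7 -85.   49.1]]
(240, 220) [[521.7   2.2   7.4]]
```

View pics/topc.png

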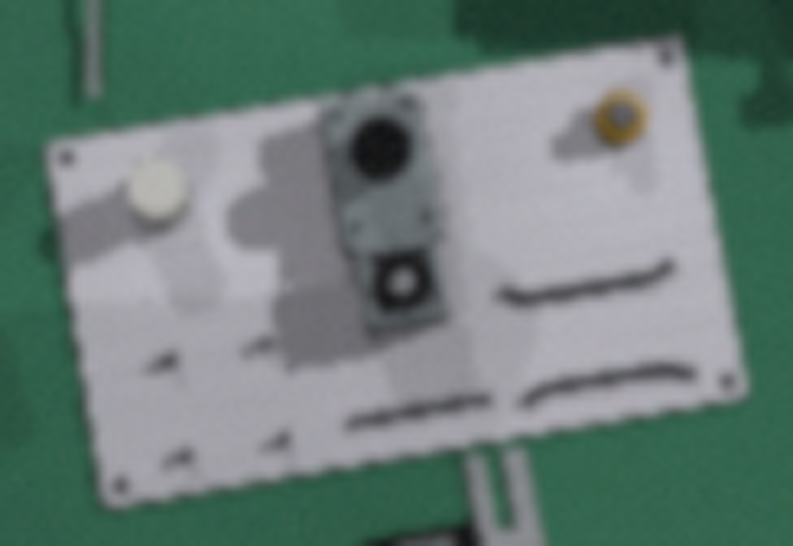

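The crop shows the plunger head at (381,148) and the magazine at (402,285). The lip runs (345,425)–(492,400). The rail bay is on the right, with its upper rail at (497,293)–(672,265) and lower rail at (522,400)–(695,375). The post bay is on the left.

```bash
python3 - <<'E'
from h import *
f=lambda L:[((u+.5)/6.5-.5+204,(v+.5)/6.5-.5+152) for u,v in L]
W=plane('top',f([(47,148),(682,38),(748,398),(105,506)]),6)[:,:2]
F=np.array([(115,180),(115,-180),(-90,-180),(-90,180)],float)
# rigid fit
cw,cf=W.mean(0),F.mean(0);U,S,V=np.linalg.svd((F-cf).T@(W-cw));Rm=(U@V).T;t=cw-Rm@cf
print('res',(W-F@Rm.T-t).round(1).tolist(),'yaw',np.degrees(np.arctan2(Rm[1,0],Rm[0,0])),'t',t)
g=lambda p:(Rm.T@(p[:2]-t)).round(1)
P=plane('top',f([(381,148)]),80)[0];print('plunger',P,g(P),'expect',Rm@[70,0]+t)
M=plane('top',f([(402,285)]),48)[0];print('mag',g(M))
for n,u,z in[('railU',(497,293),10),('railU',(672,265),10),('railL',(522,400),10),('railL',(695,375),10),('railUmid',(587,289),13),('railLmid',(610,380),13),('lip',(345,425),12),('lip',(492,400),12)]:
  p=plane('top',f([u]),z)[0];print(n,p.round(1),g(p))
for p in[(-42,0),(-42,-105)]: print(p,Rm@p+t)
a=cv2.imread('pics/scene0.png'); cv2.imwrite('pics/sc.png',cv2.resize(a[140:232,170:315],None,fx=5.5,fy=5.5,interpolation=cv2.INTER_CUBIC))
E
```

```text
res [[-1.7, -0.2], [0.7, -0.7], [-0.2, 0.4], [1.3, 0.5]] yaw 10.493046672569879 t [607.23568389 -87.2360531 ]
plunger [675.96199262 -73.51238322  80.        ] [70.1  1. ] expect [676.06507502 -74.48791926]
mag [-0.7  0.9]
railU [ 607.5 -140.5   10. ] [ -9.5 -52.4]
railU [ 624.5 -237.6   10. ] [ -10.4 -151. ]
railL [ 548.2 -154.6   10. ] [-70.3 -55.5]
railL [ 563.3 -250.3   10. ] [ -72.9 -152.3]
railUmid [ 610.  -190.1   13. ] [ -16.  -101.7]
railLmid [ 559.6 -202.9   13. ] [ -67.9 -105.1]
lip [533.  -57.2  12. ] [-67.5  43.1]
lip [ 547.8 -137.9   12. ] [-67.7 -39. ]
(-42, 0) [565.93804921 -94.88493341]
(-42, -105) [ 585.06024999 -198.12902011]
```

View pics/sc.png

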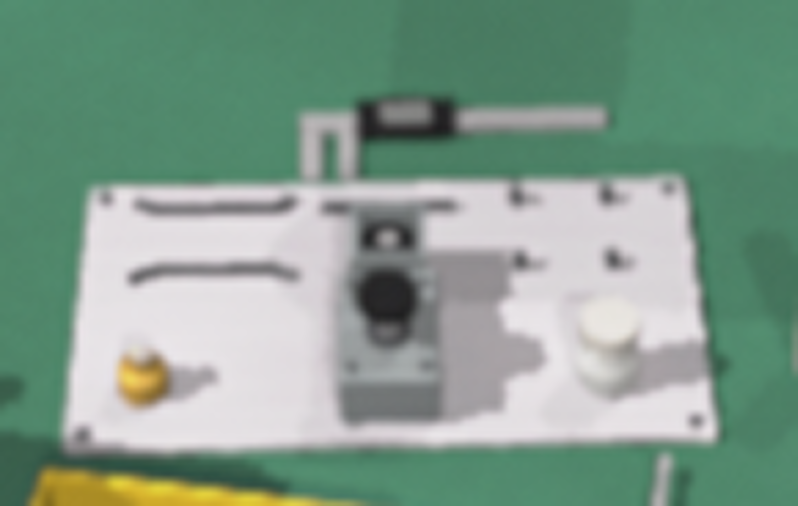

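The scene crop confirms the layout. From this side the rails are on the left (130–300, 200–280), the lip is in front of the magazine and the posts are on the right. The frame fit is good to about 1 mm: the plunger is at (676, -74) and the bay is at feeder (-42, -103). Next I'll work out the approach above the plunger.

```bash
cat >> h.py <<'E'
Rf=R.from_euler('z',10.5,degrees=True).as_matrix()[:2,:2]; tf=np.array([607.2,-87.0])
def fw(x,y): return Rf@[x,y]+tf
def wf(p): return Rf.T@(np.array(p[:2])-tf)
def go(x,y,z,n,head=10.5):
    s=r.sense(); M=rot(s['ee_rot']); p=np.array(s['tcp_pos'])
    h=np.degrees(np.arctan2(M[1,1],M[0,1])); d=(np.r_[fw(x,y),z]-p)/n
    x0=R.from_euler('z',head,degrees=True).as_matrix()[:,0]
    T=np.c_[np.cross([np.cos(np.radians(head)),np.sin(np.radians(head)),0],[0,0,-1]),[np.cos(np.radians(head)),np.sin(np.radians(head)),0],[0,0,-1]]
    rv=R.from_matrix(M.T@T).as_rotvec(degrees=True)/n
    C=M
    print('t',s['time'],'feeder',wf(p).round(1),'z',p[2].round(1),'head',h.round(2),'F',s['contact_force'].round(1),'w',round(s['grip_width'],1))
    for i in range(n):
        print(i,'t',(C.T@d/30).round(2),'r',(rv/6).round(2)); C=C@R.from_rotvec(rv,degrees=True).as_matrix()
E
python3 -c "
from h import *
go(70,0,150,24)"
```

```text
t 0.1 feeder [-254.2  728.3] z 222.0 head 68.92 F [0.4 0.5 0.7] w 87.7
0 t [-0.91 -0.63  0.1 ] r [-0.    0.    0.41]
1 t [-0.94 -0.59  0.1 ] r [-0.    0.    0.41]
2 t [-0.96 -0.55  0.1 ] r [-0.    0.    0.41]
3 t [-0.99 -0.5   0.1 ] r [-0.    0.    0.41]
4 t [-1.01 -0.46  0.1 ] r [-0.    0.    0.41]
5 t [-1.02 -0.42  0.1 ] r [-0.    0.    0.41]
6 t [-1.04 -0.38  0.1 ] r [-0.    0.    0.41]
7 t [-1.06 -0.33  0.1 ] r [-0.    0.    0.41]
8 t [-1.07 -0.29  0.1 ] r [-0.    0.    0.41]
9 t [-1.08 -0.24  0.1 ] r [-0.    0.    0.41]
10 t [-1.09 -0.19  0.1 ] r [-0.    0.    0.41]
11 t [-1.1  -0.15  0.1 ] r [-0.    0.    0.41]
12 t [-1.1 -0.1  0.1] r [-0.    0.    0.41]
13 t [-1.11 -0.05  0.1 ] r [-0.    0.    0.41]
14 t [-1.11 -0.01  0.1 ] r [-0.    0.    0.41]
15 t [-1.11  0.04  0.1 ] r [-0.    0.    0.41]
16 t [-1.1   0.09  0.1 ] r [-0.    0.    0.41]
17 t [-1.1   0.13  0.1 ] r [-0.    0.    0.41]
18 t [-1.09  0.18  0.1 ] r [-0.    0.    0.41]
19 t [-1.08  0.23  0.1 ] r [-0.    0.    0.41]
20 t [-1.07  0.27  0.1 ] r [-0.    0.    0.41]
21 t [-1.06  0.32  0.1 ] r [-0.    0.    0.41]
22 t [-1.05  0.36  0.1 ] r [-0.    0.    0.41]
23 t [-1.03  0.41  0.1 ] r [-0.    0.    0.41]
```

Request:
arm_command(plan=[{"tx": -0.9,"ty": -0.6,"rz": 0.4,"jaw": 0},{"tx": -0.9,"ty": -0.55,"rz": 0.4,"jaw": 0},{"tx": -0.95,"ty": -0.5,"rz": 0.4,"jaw": 0},{"tx": -1,"ty": -0.5,"rz": 0.4,"jaw": 0},{"tx": -1,"ty": -0.45,"rz": 0.4,"jaw": 0},{"tx": -1,"ty": -0.4,"rz": 0.4,"jaw": 0},{"tx": -1,"ty": -0.35,"rz": 0.4,"jaw": 0},{"tx": -1,"ty": -0.3,"rz": 0.4,"jaw": 0}], newtons=20)

```text
invalid input
```

Request:
arm_command(plan=[{"tx": -1,"ty": -0.25,"rz": 0.4,"jaw": 0},{"tx": -1,"ty": -0.2,"rz": 0.4,"jaw": 0},{"tx": -1,"ty": -0.15,"rz": 0.4,"jaw": 0},{"tx": -1,"ty": -0.1,"rz": 0.4,"jaw": 0},{"tx": -1,"ty": -0.05,"rz": 0.4,"jaw": 0},{"tx": -1,"ty": 0,"rz": 0.4,"jaw": 0},{"tx": -1,"ty": 0,"rz": 0.4,"jaw": 0},{"tx": -1,"ty": 0.05,"rz": 0.4,"jaw": 0}])

```text
invalid input
```

```bash
python3 -c "
from h import *
go(70,0,110,12)"
```

```text
t 0.1 feeder [-254.2  728.3] z 222.0 head 68.92 F [0.4 0.5 0.7] w 87.7
0 t [-1.83 -1.25  0.31] r [-0.    0.    0.81]
1 t [-1.93 -1.09  0.31] r [-0.    0.    0.81]
2 t [-2.01 -0.92  0.31] r [-0.    0.    0.81]
3 t [-2.08 -0.75  0.31] r [-0.    0.    0.81]
4 t [-2.14 -0.57  0.31] r [-0.    0.    0.81]
5 t [-2.18 -0.39  0.31] r [-0.    0.    0.81]
6 t [-2.21 -0.2   0.31] r [-0.    0.    0.81]
7 t [-2.21 -0.01  0.31] r [-0.    0.    0.81]
8 t [-2.21  0.17  0.31] r [-0.    0.    0.81]
9 t [-2.18  0.36  0.31] r [-0.    0.    0.81]
10 t [-2.15  0.55  0.31] r [-0.    0.    0.81]
11 t [-2.09  0.73  0.31] r [-0.    0.    0.81]
```

Both calls were refused, probably because every key has to be present. I'll resend with all of them.

Request:
arm_command(plan=[{"tx": -0.9,"ty": -0.6,"tz": 0,"rx": 0,"ry": 0,"rz": 0.4,"jaw": 0},{"tx": -0.9,"ty": -0.55,"tz": 0,"rx": 0,"ry": 0,"rz": 0.4,"jaw": 0},{"tx": -0.95,"ty": -0.5,"tz": 0,"rx": 0,"ry": 0,"rz": 0.4,"jaw": 0},{"tx": -1,"ty": -0.5,"tz": 0,"rx": 0,"ry": 0,"rz": 0.4,"jaw": 0},{"tx": -1,"ty": -0.45,"tz": 0,"rx": 0,"ry": 0,"rz": 0.4,"jaw": 0},{"tx": -1,"ty": -0.4,"tz": 0,"rx": 0,"ry": 0,"rz": 0.4,"jaw": 0},{"tx": -1,"ty": -0.35,"tz": 0,"rx": 0,"ry": 0,"rz": 0.4,"jaw": 0},{"tx": -1,"ty": -0.3,"tz": 0,"rx": 0,"ry": 0,"rz": 0.4,"jaw": 0}], newtons=20)

```text
time: 0.9
tcp_pos: [374.4, 371.3, 222.4]
ee_rot: [-0.0, 0.345, 0.939, -0.0]
contact_force: [0.7, 0.8, 0.2]
grip_width: 27.2
grasp_force: 0.0
```

Request:
arm_command(plan=[{"tx": -1,"ty": -0.25,"tz": 0,"rx": 0,"ry": 0,"rz": 0.4,"jaw": 0},{"tx": -1,"ty": -0.2,"tz": 0,"rx": 0,"ry": 0,"rz": 0.4,"jaw": 0},{"tx": -1,"ty": -0.15,"tz": 0,"rx": 0,"ry": 0,"rz": 0.4,"jaw": 0},{"tx": -1,"ty": -0.1,"tz": 0,"rx": 0,"ry": 0,"rz": 0.4,"jaw": 0},{"tx": -1,"ty": -0.05,"tz": 0,"rx": 0,"ry": 0,"rz": 0.4,"jaw": 0},{"tx": -1,"ty": 0,"tz": 0,"rx": 0,"ry": 0,"rz": 0.4,"jaw": 0},{"tx": -1,"ty": 0,"tz": 0,"rx": 0,"ry": 0,"rz": 0.4,"jaw": 0},{"tx": -1,"ty": 0.05,"tz": 0,"rx": 0,"ry": 0,"rz": 0.4,"jaw": 0}])

```text
time: 1.7
tcp_pos: [518.0, 176.6, 222.4]
ee_rot: [-0.0, 0.497, 0.868, -0.0]
contact_force: [0.7, 0.1, -0.2]
grip_width: 0.5
grasp_force: 0.0
```

```bash
python3 -c "
from h import *
go(70,0,120,14)"
```

```text
t 1.7 feeder [-39.7 275.4] z 222.4 head 30.42 F [ 0.7  0.1 -0.2] w 0.5
0 t [-0.71  0.02  0.24] r [-0.   -0.    0.24]
1 t [-0.7   0.04  0.24] r [-0.   -0.    0.24]
2 t [-0.7   0.06  0.24] r [-0.   -0.    0.24]
3 t [-0.7   0.07  0.24] r [-0.   -0.    0.24]
4 t [-0.7   0.09  0.24] r [-0.   -0.    0.24]
5 t [-0.7   0.11  0.24] r [-0.   -0.    0.24]
6 t [-0.69  0.13  0.24] r [-0.   -0.    0.24]
7 t [-0.69  0.14  0.24] r [-0.   -0.    0.24]
8 t [-0.69  0.16  0.24] r [-0.   -0.    0.24]
9 t [-0.68  0.18  0.24] r [-0.   -0.    0.24]
10 t [-0.68  0.19  0.24] r [-0.   -0.    0.24]
11 t [-0.67  0.21  0.24] r [-0.   -0.    0.24]
12 t [-0.67  0.23  0.24] r [-0.   -0.    0.24]
13 t [-0.66  0.24  0.24] r [-0.   -0.    0.24]
```

Request:
arm_command(plan=[{"tx": -0.9,"ty": 0,"tz": 0.2,"rx": 0,"ry": 0,"rz": 0.3,"jaw": 0},{"tx": -0.9,"ty": 0.05,"tz": 0.2,"rx": 0,"ry": 0,"rz": 0.3,"jaw": 0},{"tx": -0.9,"ty": 0.1,"tz": 0.2,"rx": 0,"ry": 0,"rz": 0.3,"jaw": 0},{"tx": -0.9,"ty": 0.1,"tz": 0.2,"rx": 0,"ry": 0,"rz": 0.3,"jaw": 0},{"tx": -0.9,"ty": 0.15,"tz": 0.2,"rx": 0,"ry": 0,"rz": 0.3,"jaw": 0},{"tx": -0.9,"ty": 0.2,"tz": 0.2,"rx": 0,"ry": 0,"rz": 0.3,"jaw": 0},{"tx": -0.9,"ty": 0.2,"tz": 0.2,"rx": 0,"ry": 0,"rz": 0.3,"jaw": 0},{"tx": -0.9,"ty": 0.2,"tz": 0.2,"rx": 0,"ry": 0,"rz": 0.3,"jaw": 0}])

```text
time: 2.5
tcp_pos: [634.1, -8.5, 174.0]
ee_rot: [-0.0, 0.601, 0.799, -0.0]
contact_force: [0.1, 0.2, 0.0]
grip_width: 0.5
grasp_force: 0.0
```

```bash
python3 -c "
from h import *
go(70,0,110,5)"
```

```text
t 2.5 feeder [40.7 72.3] z 174.0 head 16.05 F [0.1 0.2 0. ] w 0.5
0 t [-0.5   0.15  0.43] r [-0.   -0.    0.19]
1 t [-0.5   0.16  0.43] r [-0.   -0.    0.19]
2 t [-0.49  0.17  0.43] r [-0.   -0.    0.19]
3 t [-0.49  0.18  0.43] r [-0.   -0.    0.19]
4 t [-0.49  0.19  0.43] r [-0.   -0.    0.19]
```

Request:
arm_command(plan=[{"tx": -0.5,"ty": 0.15,"tz": 0.4,"rx": 0,"ry": 0,"rz": 0.2,"jaw": 0},{"tx": -0.5,"ty": 0.15,"tz": 0.4,"rx": 0,"ry": 0,"rz": 0.2,"jaw": 0},{"tx": -0.5,"ty": 0.2,"tz": 0.4,"rx": 0,"ry": 0,"rz": 0.2,"jaw": 0},{"tx": -0.5,"ty": 0.2,"tz": 0.4,"rx": 0,"ry": 0,"rz": 0.2,"jaw": 0},{"tx": -0.4,"ty": 0.2,"tz": 0.4,"rx": 0,"ry": 0,"rz": 0.1,"jaw": 0},{"tx": 0,"ty": 0,"tz": 0,"rx": 0,"ry": 0,"rz": 0,"jaw": 0},{"tx": 0,"ty": 0,"tz": 0,"rx": 0,"ry": 0,"rz": 0,"jaw": 0}])

```text
time: 3.2
tcp_pos: [677.0, -71.1, 114.1]
ee_rot: [-0.001, 0.638, 0.77, -0.0]
contact_force: [-0.7, 0.6, 0.3]
grip_width: 0.7
grasp_force: 0.0
```

```bash
python3 -c "
from h import *
go(70,0,85,2)"
```

```text
t 3.2 feeder [71.5  3. ] z 114.1 head 10.72 F [-0.7  0.6  0.3] w 0.7
0 t [-0.05 -0.02  0.48] r [-0.01 -0.    0.02]
1 t [-0.05 -0.02  0.48] r [-0.01 -0.    0.02]
```

Request:
arm_command(plan=[{"tx": -0.1,"ty": -0.04,"tz": 0.5,"rx": 0,"ry": 0,"rz": 0.04,"jaw": 0},{"tx": 0,"ty": 0,"tz": 0.5,"rx": 0,"ry": 0,"rz": 0,"jaw": 0},{"tx": 0,"ty": 0,"tz": 0.1,"rx": 0,"ry": 0,"rz": 0,"jaw": 0},{"tx": 0,"ty": 0,"tz": 0.1,"rx": 0,"ry": 0,"rz": 0,"jaw": 0},{"tx": 0,"ty": 0,"tz": 0.1,"rx": 0,"ry": 0,"rz": 0,"jaw": 0},{"tx": 0,"ty": 0,"tz": 0.1,"rx": 0,"ry": 0,"rz": 0,"jaw": 0},{"tx": 0,"ty": 0,"tz": 0,"rx": 0,"ry": 0,"rz": 0,"jaw": 0}])

```text
time: 3.9
tcp_pos: [676.6, -74.1, 72.7]
ee_rot: [0.0, 0.639, 0.769, 0.0]
contact_force: [-1.3, 1.1, 2.4]
grip_width: 0.3
grasp_force: 1.3
```

Request:
arm_command(plan=[{"tx": 0,"ty": 0,"tz": 0.08,"rx": 0,"ry": 0,"rz": 0,"jaw": 0},{"tx": 0,"ty": 0,"tz": 0.08,"rx": 0,"ry": 0,"rz": 0,"jaw": 0},{"tx": 0,"ty": 0,"tz": 0.08,"rx": 0,"ry": 0,"rz": 0,"jaw": 0},{"tx": 0,"ty": 0,"tz": 0.08,"rx": 0,"ry": 0,"rz": 0,"jaw": 0},{"tx": 0,"ty": 0,"tz": 0.05,"rx": 0,"ry": 0,"rz": 0,"jaw": 0},{"tx": 0,"ty": 0,"tz": 0,"rx": 0,"ry": 0,"rz": 0,"jaw": 0}])

```text
time: 4.5
tcp_pos: [676.9, -74.2, 61.5]
ee_rot: [0.0, 0.64, 0.769, 0.0]
contact_force: [-1.1, 1.8, 3.2]
grip_width: 0.6
grasp_force: 2.1
```

Request:
arm_command(plan=[{"tx": 0,"ty": 0,"tz": 0.05,"rx": 0,"ry": 0,"rz": 0,"jaw": 0},{"tx": 0,"ty": 0,"tz": 0.04,"rx": 0,"ry": 0,"rz": 0,"jaw": 0},{"tx": 0,"ty": 0,"tz": 0,"rx": 0,"ry": 0,"rz": 0,"jaw": 0},{"tx": 0,"ty": 0,"tz": 0,"rx": 0,"ry": 0,"rz": 0,"jaw": 0}])

```text
time: 4.9
tcp_pos: [676.9, -74.2, 60.2]
ee_rot: [0.0, 0.64, 0.769, 0.0]
contact_force: [-4.3, 2.3, 13.0]
grip_width: 0.1
grasp_force: 6.7
```

The plunger is at its hard stop: 13 N at z = 60.2. I'll release it and move to the far side of the outlet, where the push starts.

Request:
arm_command(plan=[{"tx": 0,"ty": 0,"tz": -0.2,"rx": 0,"ry": 0,"rz": 0,"jaw": 0},{"tx": 0,"ty": 0,"tz": -0.3,"rx": 0,"ry": 0,"rz": 0,"jaw": 0},{"tx": 0,"ty": 0,"tz": -0.6,"rx": 0,"ry": 0,"rz": 0,"jaw": 0},{"tx": 0,"ty": 0,"tz": -0.8,"rx": 0,"ry": 0,"rz": 0,"jaw": 0},{"tx": 0.6,"ty": -0.7,"tz": -0.2,"rx": 0,"ry": 0,"rz": 0,"jaw": 0.09},{"tx": 0.9,"ty": -0.9,"tz": 0,"rx": 0,"ry": 0,"rz": 0,"jaw": 0.09},{"tx": 0.9,"ty": -0.9,"tz": 0,"rx": 0,"ry": 0,"rz": 0,"jaw": 0.09},{"tx": 0.9,"ty": -0.9,"tz": 0,"rx": 0,"ry": 0,"rz": 0,"jaw": 0.09}])

```text
time: 5.7
tcp_pos: [557.2, 4.8, 122.8]
ee_rot: [0.0, 0.64, 0.769, 0.0]
contact_force: [-0.3, 0.1, -0.5]
grip_width: 8.1
grasp_force: 0.0
```

```bash
python3 - <<'E'
from h import *
a,d=cap('top','top1'); b,_=cap('scene','sc1')
A=cv2.resize(cv2.cvtColor(a,cv2.COLOR_RGB2BGR)[152:236,204:326],None,fx=4.5,fy=4.5,interpolation=2)
B=cv2.resize(cv2.cvtColor(b,cv2.COLOR_RGB2BGR)[140:190,170:315],(549,190),interpolation=2)
cv2.imwrite('pics/m1.png',np.vstack([A,B])); go(-43,45,40,5)
E
```

```text
t 5.8 feeder [-35.4 101.3] z 122.2 head 10.6 F [-0.1 -0.3  0.3] w 7.9
0 t [-0.38 -0.05  0.55] r [-0.01 -0.    0.  ]
1 t [-0.38 -0.05  0.55] r [-0.01 -0.    0.  ]
2 t [-0.38 -0.05  0.55] r [-0.01 -0.    0.  ]
3 t [-0.38 -0.05  0.55] r [-0.01 -0.    0.  ]
4 t [-0.38 -0.05  0.55] r [-0.01 -0.    0.  ]
```

View pics/m1.png

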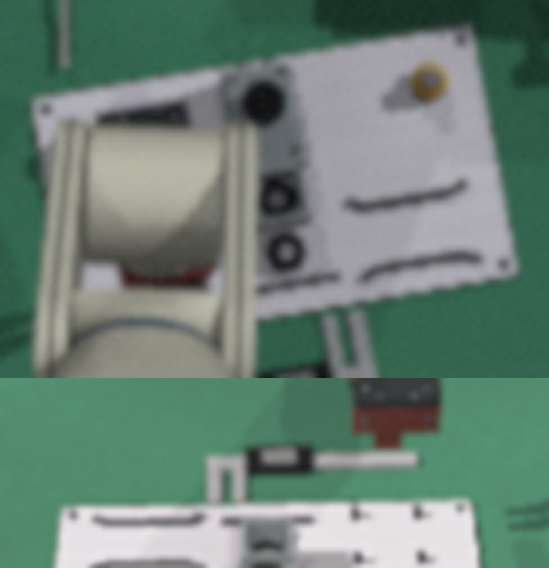

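One disc is out at about (286,252) in the crop, just in front of the magazine. The plunger head at (263,103) is back up and the bay is clear.

```bash
python3 - <<'E'
from h import *
f=lambda u,v:((u+.5)/4.5-.5+204,(v+.5)/4.5-.5+152)
print(wf(plane('top',[f(286,252)],20)[0]), wf(plane('top',[f(263,103)],80)[0]), 'if down',wf(plane('top',[f(263,103)],60)[0]))
E
```

```text
[-41.59908868   0.47583957] [69.61422419  1.29279125] if down [72.86058233  0.14920905]
```

Request:
arm_command(plan=[{"tx": -0.4,"ty": -0.05,"tz": 0.5,"rx": 0,"ry": 0,"rz": 0,"jaw": 0.09},{"tx": -0.4,"ty": -0.05,"tz": 0.5,"rx": 0,"ry": 0,"rz": 0,"jaw": 0.09},{"tx": -0.4,"ty": -0.05,"tz": 0.5,"rx": 0,"ry": 0,"rz": 0,"jaw": 0.09},{"tx": -0.4,"ty": -0.05,"tz": 0.5,"rx": 0,"ry": 0,"rz": 0,"jaw": 0.09},{"tx": -0.3,"ty": -0.05,"tz": 0.5,"rx": 0,"ry": 0,"rz": 0,"jaw": 0.09},{"tx": 0,"ty": 0,"tz": 0,"rx": 0,"ry": 0,"rz": 0,"jaw": 0.09},{"tx": 0,"ty": 0,"tz": 0,"rx": 0,"ry": 0,"rz": 0,"jaw": 0.09}])

```text
time: 6.5
tcp_pos: [560.9, -53.3, 46.1]
ee_rot: [-0.001, 0.64, 0.768, -0.0]
contact_force: [1.0, -0.3, 0.3]
grip_width: 7.6
grasp_force: 0.0
```

```bash
python3 -c "
from h import *
go(-43,42,11,4)"
```

```text
t 6.5 feeder [-39.4  41.5] z 46.1 head 10.42 F [ 1.  -0.3  0.3] w 7.6
0 t [ 0.   -0.03  0.29] r [-0. -0. -0.]
1 t [ 0.   -0.03  0.29] r [-0. -0. -0.]
2 t [ 0.   -0.03  0.29] r [-0. -0. -0.]
3 t [ 0.   -0.03  0.29] r [-0. -0. -0.]
```

Request:
arm_command(plan=[{"tx": 0,"ty": -0.1,"tz": 0.4,"rx": 0,"ry": 0,"rz": 0,"jaw": 0.09},{"tx": 0,"ty": 0,"tz": 0.35,"rx": 0,"ry": 0,"rz": 0,"jaw": 0.09},{"tx": 0,"ty": 0,"tz": 0.25,"rx": 0,"ry": 0,"rz": 0,"jaw": 0.09},{"tx": 0,"ty": 0,"tz": 0.15,"rx": 0,"ry": 0,"rz": 0,"jaw": 0.09},{"tx": 0,"ty": 0,"tz": 0,"rx": 0,"ry": 0,"rz": 0,"jaw": 0.09},{"tx": 0,"ty": 0,"tz": 0,"rx": 0,"ry": 0,"rz": 0,"jaw": 0.09}])

```text
time: 7.1
tcp_pos: [558.4, -53.3, 12.4]
ee_rot: [0.0, 0.639, 0.769, 0.0]
contact_force: [0.3, -0.5, -0.2]
grip_width: 7.7
grasp_force: 0.0
```

```bash
python3 -c "
from h import *
go(-42.5,20,11,4)"
```

```text
t 7.1 feeder [-41.8  42. ] z 12.4 head 10.5 F [ 0.3 -0.5 -0.2] w 7.7
0 t [-0.18 -0.01  0.01] r [0. 0. 0.]
1 t [-0.18 -0.01  0.01] r [0. 0. 0.]
2 t [-0.18 -0.01  0.01] r [0. 0. 0.]
3 t [-0.18 -0.01  0.01] r [0. 0. 0.]
```

Request:
arm_command(plan=[{"tx": -0.2,"ty": -0.01,"tz": 0.03,"rx": 0,"ry": 0,"rz": 0,"jaw": 0.09},{"tx": -0.2,"ty": 0,"tz": 0,"rx": 0,"ry": 0,"rz": 0,"jaw": 0.09},{"tx": -0.15,"ty": 0,"tz": 0,"rx": 0,"ry": 0,"rz": 0,"jaw": 0.09},{"tx": -0.15,"ty": 0,"tz": 0,"rx": 0,"ry": 0,"rz": 0,"jaw": 0.09},{"tx": -0.15,"ty": 0,"tz": 0,"rx": 0,"ry": 0,"rz": 0,"jaw": 0.09},{"tx": -0.15,"ty": 0,"tz": 0,"rx": 0,"ry": 0,"rz": 0,"jaw": 0.09},{"tx": -0.2,"ty": 0,"tz": 0,"rx": 0,"ry": 0,"rz": 0,"jaw": 0.09},{"tx": -0.2,"ty": 0,"tz": 0,"rx": 0,"ry": 0,"rz": 0,"jaw": 0.09}])

```text
time: 7.9
tcp_pos: [565.7, -95.2, 11.5]
ee_rot: [-0.0, 0.639, 0.769, -0.0]
contact_force: [0.2, 0.2, -0.1]
grip_width: 8.0
grasp_force: 0.1
```

```bash
python3 -c "
from h import *
go(-42.5,-77,11,4)"
```

```text
t 7.9 feeder [-42.3  -0.5] z 11.5 head 10.49 F [ 0.2  0.2 -0.1] w 8.0
0 t [-0.64 -0.    0.  ] r [-0. -0. -0.]
1 t [-0.64 -0.    0.  ] r [-0. -0. -0.]
2 t [-0.64 -0.    0.  ] r [-0. -0. -0.]
3 t [-0.64 -0.    0.  ] r [-0. -0. -0.]
```

Request:
arm_command(plan=[{"tx": -0.2,"ty": 0,"tz": 0,"rx": 0,"ry": 0,"rz": 0,"jaw": 0.09},{"tx": -0.2,"ty": 0,"tz": 0,"rx": 0,"ry": 0,"rz": 0,"jaw": 0.09},{"tx": -0.2,"ty": 0,"tz": 0,"rx": 0,"ry": 0,"rz": 0,"jaw": 0.09},{"tx": -0.2,"ty": 0,"tz": 0,"rx": 0,"ry": 0,"rz": 0,"jaw": 0.09},{"tx": -0.2,"ty": 0,"tz": 0,"rx": 0,"ry": 0,"rz": 0,"jaw": 0.09},{"tx": -0.2,"ty": 0,"tz": 0,"rx": 0,"ry": 0,"rz": 0,"jaw": 0.09},{"tx": -0.2,"ty": 0,"tz": 0,"rx": 0,"ry": 0,"rz": 0,"jaw": 0.09},{"tx": -0.15,"ty": 0,"tz": 0,"rx": 0,"ry": 0,"rz": 0,"jaw": 0.09}])

```text
time: 8.7
tcp_pos: [574.2, -141.1, 11.5]
ee_rot: [0.0, 0.64, 0.769, 0.0]
contact_force: [0.5, -0.1, -0.2]
grip_width: 7.8
grasp_force: 0.1
```

```bash
python3 - <<'E'
from h import *
b,_=cap('scene','sc2')
cv2.imwrite('pics/m2.png',cv2.resize(cv2.cvtColor(b,cv2.COLOR_RGB2BGR)[140:232,170:315],None,fx=5.5,fy=5.5,interpolation=2)); go(-42.5,-77,11,4)
E
```

```text
t 8.75 feeder [-42.1 -47.7] z 11.5 head 10.46 F [-0.1 -0.2  0.3] w 8.2
0 t [-0.24 -0.    0.  ] r [ 0.  0. -0.]
1 t [-0.24 -0.    0.  ] r [ 0.  0. -0.]
2 t [-0.24 -0.    0.  ] r [ 0.  0. -0.]
3 t [-0.24 -0.    0.  ] r [ 0.  0. -0.]
```

View pics/m2.png

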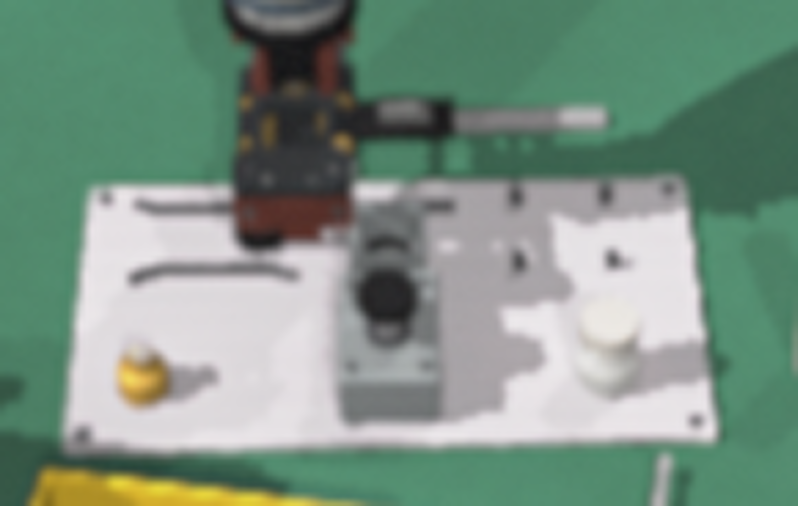

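The disc, at (262,240) in the crop, is just ahead of the fingers and entering the rails; the plunger is up. I'll push another 30 mm, easing off at the end, then back away.

Request:
arm_command(plan=[{"tx": -0.15,"ty": 0,"tz": 0,"rx": 0,"ry": 0,"rz": 0,"jaw": 0.09},{"tx": -0.2,"ty": 0,"tz": 0,"rx": 0,"ry": 0,"rz": 0,"jaw": 0.09},{"tx": -0.2,"ty": 0,"tz": 0,"rx": 0,"ry": 0,"rz": 0,"jaw": 0.09},{"tx": -0.2,"ty": 0,"tz": 0,"rx": 0,"ry": 0,"rz": 0,"jaw": 0.09},{"tx": -0.15,"ty": 0,"tz": 0,"rx": 0,"ry": 0,"rz": 0,"jaw": 0.09},{"tx": -0.1,"ty": 0,"tz": 0,"rx": 0,"ry": 0,"rz": 0,"jaw": 0.09},{"tx": -0.05,"ty": 0,"tz": 0,"rx": 0,"ry": 0,"rz": 0,"jaw": 0.09},{"tx": 0,"ty": 0,"tz": 0,"rx": 0,"ry": 0,"rz": 0,"jaw": 0.09}])

```text
time: 9.55
tcp_pos: [579.9, -171.7, 11.5]
ee_rot: [0.0, 0.64, 0.769, -0.0]
contact_force: [0.7, -0.1, -0.1]
grip_width: 7.8
grasp_force: 0.0
```

```bash
python3 -c "
from h import *
go(-42.5,-77,11,4)"
```

```text
t 9.55 feeder [-42.3 -78.3] z 11.5 head 10.48 F [ 0.7 -0.1 -0.1] w 7.8
0 t [ 0.01 -0.    0.  ] r [ 0.  0. -0.]
1 t [ 0.01 -0.    0.  ] r [ 0.  0. -0.]
2 t [ 0.01 -0.    0.  ] r [ 0.  0. -0.]
3 t [ 0.01 -0.    0.  ] r [ 0.  0. -0.]
```

Request:
arm_command(plan=[{"tx": 0.15,"ty": 0,"tz": 0,"rx": 0,"ry": 0,"rz": 0,"jaw": 0.09},{"tx": 0.1,"ty": 0,"tz": 0,"rx": 0,"ry": 0,"rz": 0,"jaw": 0.09},{"tx": 0,"ty": 0,"tz": -0.5,"rx": 0,"ry": 0,"rz": 0,"jaw": 0.09},{"tx": 0,"ty": 0,"tz": -1,"rx": 0,"ry": 0,"rz": 0,"jaw": 0.09},{"tx": 0,"ty": 0,"tz": -1,"rx": 0,"ry": 0,"rz": 0,"jaw": 0.09},{"tx": 0,"ty": 0,"tz": -1,"rx": 0,"ry": 0,"rz": 0,"jaw": 0.09},{"tx": 0.8,"ty": -0.8,"tz": -1,"rx": 0,"ry": 0,"rz": 0,"jaw": 0.09},{"tx": 1,"ty": -0.8,"tz": 0,"rx": 0,"ry": 0,"rz": 0,"jaw": 0.09}])

```text
time: 10.35
tcp_pos: [524.1, -120.5, 151.3]
ee_rot: [0.004, 0.64, 0.768, 0.002]
contact_force: [0.1, 0.2, -0.8]
grip_width: 7.9
grasp_force: 0.0
```

Request:
arm_command(plan=[{"tx": 1,"ty": -0.5,"tz": 0,"rx": 0,"ry": 0,"rz": 0,"jaw": 0.09},{"tx": 1,"ty": -0.5,"tz": 0,"rx": 0,"ry": 0,"rz": 0,"jaw": 0.09},{"tx": 1,"ty": -0.5,"tz": 0,"rx": 0,"ry": 0,"rz": 0,"jaw": 0.09},{"tx": 1,"ty": -0.3,"tz": 0,"rx": 0,"ry": 0,"rz": 0,"jaw": 0.09},{"tx": 1,"ty": 0,"tz": 0,"rx": 0,"ry": 0,"rz": 0,"jaw": 0.09},{"tx": 0.5,"ty": 0,"tz": 0,"rx": 0,"ry": 0,"rz": 0,"jaw": 0.09},{"tx": 0,"ty": 0,"tz": 0,"rx": 0,"ry": 0,"rz": 0,"jaw": 0.09}])

```text
time: 11.05
tcp_pos: [438.1, 34.1, 147.5]
ee_rot: [0.0, 0.638, 0.77, 0.0]
contact_force: [-0.6, 0.1, -0.2]
grip_width: 7.8
grasp_force: 0.0
```

```bash
python3 - <<'E'
from h import *
a,d=cap('top','top3'); b,_=cap('scene','sc3')
A=cv2.resize(cv2.cvtColor(a,cv2.COLOR_RGB2BGR)[152:236,204:326],None,fx=4.5,fy=4.5,interpolation=2)
B=cv2.resize(cv2.cvtColor(b,cv2.COLOR_RGB2BGR)[160:210,170:315],(549,190),interpolation=2)
cv2.imwrite('pics/m3.png',np.vstack([A,B]))
E
```

```text
(no output)
```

View pics/m3.png

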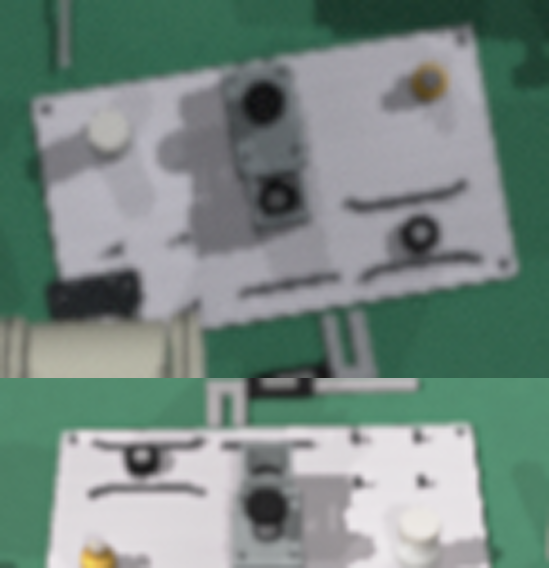

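The disc lies at (420,235) between the rails, and everything else is where it was. I'll check it in the feeder frame.

```bash
python3 - <<'E'
from h import *
f=lambda u,v:((u+.5)/4.5-.5+204,(v+.5)/4.5-.5+152)
for n,p,z in[('disc',(420,235),20),('U0',(347,203),13),('U1',(466,184),13),('L0',(362,278),13),('L1',(480,260),13)]: print(n,wf(plane('top',[f(*p)],z)[0]).round(1))
E
```

```text
disc [ -46.2 -106.9]
U0 [-10.5 -54.8]
U1 [ -11.5 -151.5]
L0 [-71.6 -55.9]
L1 [ -73.4 -151.3]
```

```bash
python3 - <<'E'
from h import *
d=np.load('pics/top3.npy')
c=np.array([((420+.5)/4.5-.5+204),((235+.5)/4.5-.5+152)])
for o in[(0,0),(-3,0),(3,0),(0,-3),(0,3)]: print(o,dep('top',[c+o],d)[0].round(1))
print(dep('top',[c+(0,-14),c+(9,0)],d)[:,2].round(1),r.sense()['time'])
print(r.close_job())
E
```

```text
(0, 0) [ 580.7 -200.    24.8]
(-3, 0) [ 580.8 -189.6   22.1]
(3, 0) [ 581.4 -211.3   19.1]
(0, -3) [ 592.1 -200.6   19.2]
(0, 3) [ 570.7 -200.8   17.4]
[1.7 7.7] 11.15
the job is handed in; nothing more can be done
None
```

I pressed the plunger down to its stop once and it sprang back up; the one disc it fed now lies flat between the two rails (last camera check), and I handed the job in at about 11 s.

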